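# Open the latched food carrier by its paddle

### The job

Open the insulated food carrier for unloading: take the yellow bar of its paddle handle, lift it with the door still shut far enough to withdraw the hidden pawl (you feel the paddle's stop just after), then swing the door wide open (at least 70 degrees) and let go, leaving it standing open. Use gentle force only: never force the latch, neither against its stop nor by pulling on a door that is still caught (keep to about 10 N more than the paddle's own spring takes), do not fling the door, and do not disturb the tray on top, the utensil crocks, the plate or the cup.

Things in the scene. Friction and masses are not known exactly. Their poses are not given: they have to be found in the camera images.
- carrier: the dark grey insulated food carrier, fixed to the table: 340 deep (of which the door 40) x 300 wide x 280 mm high; origin under its centre, z up, x from the door side to the back: the closed door's outer face is the plane x = -170 mm, the hinge at y = +150 mm, the free edge of the door at y = -150 mm
- door (a joint): angle of the door about its upright hinge, 0 shut, growing as it opens outwards (seen from above clockwise), up to a stop at 1.9 rad. The hinge is stiff (about 0.25 N m, so the door stays where it is left). A hidden pawl behind the door's free edge holds it shut
- door_hinge (a point): point on the upright hinge line of the door, at table height; axes as the carrier's. The paddle's grip bar is about 210 mm from it along the door and, at rest, 54 mm ahead of the door's face and 224 mm above the table
- paddle_grip (a point): centre of the yellow round bar (14 mm thick, 40 mm long, level along the door) at the free end of the steel paddle that sticks out of the door near its top; y runs along the bar, parallel to the carrier's y when shut. The bar's two flat ends can be taken between the fingers from above. The bar lies 50 mm from the paddle's level pivot, which is 10 mm ahead of the door face, 248 mm above the table
- paddle (a joint): lift angle of the paddle, 0 at rest (0.5 rad below level), growing as lifted. Spring return: 3 N at the bar at rest, 4 N at 1 rad. The pawl clears at an unseen angle of 0.25 to 0.95 rad that differs from carrier to carrier; 0.12 rad (6 mm at the bar) on, with the door shut, a firm rubber stop (4 N per mm at the bar). Keep it lifted until the door is past 0.1 rad, or the pawl catches
- pawl: the steel pawl hidden behind the door's free edge, out of sight; origin on the door, 200 mm from the hinge, 235 mm up; it slides along the door towards the hinge, 40 mm per rad of paddle lift. It breaks if pressed on its keeper or stop with over 20 N: that is a pull of about 16 N at the bar above what the spring takes
- tray: the flat blue plastic tray, 200 x 150 x 12 mm, lying on top of the carrier; origin under its centre; a bystander
- crock_a: a purple perforated utensil crock, 100 mm across, 120 high (utensils to 235 mm); origin under its centre; a bystander
- crock_b: another purple utensil crock like it, 100 mm across, utensils to 210 mm; origin under its centre; a bystander
- plate: a white plate, 160 mm across; origin under its centre; a bystander
- cup: a white plastic cup, 76 mm across, 90 high; origin under its centre; a bystander

How it is judged (in metres and radians):
On the way:
1. the paddle is lifted while the door is still shut (value of joint paddle above 0.22 rad and value of joint door below 0.05 rad), for 0.2 s.
At the end, for the whole second after the job is handed in: the door stands open by at least 1.2 rad (69 degrees), at rest (under 0.05 rad/s), and the paddle has been let go and is back down (under 0.1 rad) (value of joint door above 1.2 rad and velocity of joint door between -0.05 and 0.05 rad/s and value of joint paddle below 0.1 rad); the robot touches nothing.
It fails at once if the latch is forced: the pawl presses on its keeper or its stop with more than 20 N (contact force between pawl and carrier above 20 N).
It fails at once if the door is flung, faster than 1.5 rad/s (velocity of joint door above 1.5 rad/s).
It fails at once if a bystander is shifted by more than 30 mm (distance of any of tray, crock_a, crock_b, plate, cup from where it was at the start of the episode above 0.03 m).
It also fails if it takes over 72 s, if anything falls off the work surface, if the arm or the gripper's body presses on something with over 40 N, if the wrist force passes 120 N, or if a joint passes its speed limit or range.

### The arm

A 6-joint arm with a two-finger parallel gripper is mounted at the origin on the work surface. World frame = base frame: x ahead of the robot, y to its left, z up, the work surface at z = 0. Lengths are in mm, angles in rad, forces in N, time in s.
With the tool pointing down it reaches from about 300 to 775 mm from the base axis. Payload 14.6 kg.
Tool frame: the origin (TCP) lies at the very end of the fingers, on their centre line; the grasp point (between the pads) lies 19 mm behind it (manip.grip_point_offset is the distance from the TCP to the grasp point, in mm); z points along the fingers, y is the line along which they close (so a half turn about z gives the same grasp; the last joint's range is limited). The gripper opens to 94 mm and grips with 3 to 60 N. Pads are 16 mm wide; open, the fingers measure 119 mm over their backs; the gripper's body (75 mm by 177 mm) begins 78 mm behind the grasp point.
Start: joints at [-1.179, 0.3, 1.521, -0, 1.321, -0.067], TCP at [243.572, -493.115, 205.446] pointing down, gripper open.
Joint ranges: [-3.03, 3.03], [-0.79, 2.21], [0.23, 2.52], [-1.04, 4.18], [0, 3.07], [-2.55, 2.55]. Speed limits (rad/s): [2.22, 2.22, 2.57, 3.14, 3.14, 3.14].

### API

Orientations are given as [roll, pitch, yaw] about the fixed x, y, z axes, in that order (R = Rz(yaw) Ry(pitch) Rx(roll)).
In Python, from cell import telemetry, eyes, manip gives the robot as it stands.
- The arm moves only by the tool play_rows, never from a script. Its arguments are lists of equal length, an entry for each row: "translation": the shift along the world's x, y, z in m, a list of three; "yaw": the turn about the world's z in rad. A call has 1 to 12 rows; each row is the pose to reach, as a shift and turn from the pose commanded when the call began; what a row does not reach only later rows make up. A row lasts 1/8 s, in which the tool goes at most 62.5 mm and 10.7 degrees, less where a joint would pass 70% of its speed; a pose out of reach is approached as far as the arm can. A call with a gripper value outside its range is refused whole. "hand" is the opening, from 0 (shut) to 1 (fully open), set as the call begins (left out, the last holds). The fingers move at their own pace and stop on an object; "force" is the grip in N (left out, the last holds). Time passes only in rows, so rows that repeat a pose let the fingers close. It gives the time, the measured TCP pose, the force, the opening and the grip force at its end, in the units of the state.
- telemetry.read_state(): the state, without advancing time (a new reading comes with each control period).
- eyes.camera(name): name is "side" or "top"; returns a dict with "pixels" (420x560x3 uint8, red, green, blue), "fx", "fy", "cx", "cy" (pixels), "cam_to_world" (4x4, takes a point from camera to world coordinates). Camera axes: x right, y up, looking along -z (the intrinsics and any distortion apply to the point x, -y, -z); pixel columns grow to the right and rows downward; lengths in mm; the calibration is good to about 2 mm. A picture is of the moment at which its call begins. There is no depth.
- manip.sign_off(): hands the job in; it is judged then, once.
The state is a dict: "clock": time; "joints": joint angles; "qd": joint speeds; "effort": joint torques, N m; "eef_pos": TCP position; "eef_rot": TCP orientation; "wrist_force": force on the tool from outside, world axes, zero at the start; "moment": the same for the moment, N m; "finger_gap": finger opening in mm; "finger_force": force on a finger pad.
Only numpy, scipy, OpenCV 4.12 (cv2) and the standard library are available. Lean on these libraries where they do the work, as an engineer would, in place of code of your own. Each camera call takes 0.05 s, during which the arm holds its last target. There are 200 camera calls.

## Working session

There is one attempt and no reset: what is moved stays moved. The work goes in short steps, Python scripts to look and compute and a tool call to move; the robot and the scene stay as the last step left them, time stands still between calls to the robot, and variables do not carry over. Pictures are saved under pics/ and viewed, at most 10 in all, crops included, and the job is handed in when it is done.

Besides the shell and the picture viewer there is one more tool, called after "Call:" by a JSON object that holds its "op" and its "data". play_rows: Moves the arm, as the interface text tells. Its arguments: {"type":"object","properties":{"translation":{"type":"array","items":{"type":"array","items":{"type":"number"}}},"yaw":{"type":"array","items":{"type":"number"}},"hand":{"type":"number"},"force":{"type":"number"}},"required":["translation","yaw"]}

```bash
mkdir -p pics; python3 - <<'E'
from cell import telemetry, eyes, manip
import cv2,numpy as np
for n in("side","top"):
    c=eyes.camera(n); cv2.imwrite(f"pics/{n}0.png",c["pixels"][:,:,::-1])
    print(n,[c[k] for k in("fx","fy","cx","cy")],[k for k in c],np.round(c["cam_to_world"],3).tolist())
print(telemetry.read_state())
E
```

```text
side [545.035745568704, 545.035745568704, 281.8211141922569, 216.86284608609665] ['pixels', 'fx', 'fy', 'cx', 'cy', 'cam_to_world'] [[-0.979, 0.105, -0.173, 293.667], [-0.201, -0.58, 0.789, 1053.228], [-0.018, 0.808, 0.59, 906.799], [0.0, 0.0, 0.0, 1.0]]
top [520.1440778966455, 520.1440778966455, 272.75642818897074, 209.51488681596825] ['pixels', 'fx', 'fy', 'cx', 'cy', 'cam_to_world'] [[-0.023, 0.985, -0.172, 316.845], [-1.0, -0.022, 0.011, 70.924], [0.007, 0.172, 0.985, 1328.992], [0.0, 0.0, 0.0, 1.0]]
{'clock': 0.1, 'joints': array([-1.17861544e+00,  3.00385172e-01,  1.52154102e+00, -2.86093664e-06,
        1.32065471e+00, -6.66011233e-02]), 'qd': array([ 0.00030664, -0.00083935, -0.00101267, -0.00100492,  0.00122049,
       -0.00091089]), 'effort': array([ 1.07043561e-03, -5.32642722e+01, -3.53285050e+01,  7.09787384e-02,
        2.35055108e-02, -4.62749676e-05]), 'eef_pos': array([ 243.47800613, -492.91225534,  204.9503996 ]), 'eef_rot': array([-3.14060641e+00, -6.30046566e-05,  4.58782693e-01]), 'wrist_force': array([ 0.55382169, -0.11132548, -0.14550911]), 'moment': array([-0.04387739, -0.03227197,  0.0527682 ]), 'finger_force': 0.0, 'finger_gap': 93.72764619443143}
```

View pics/side0.png

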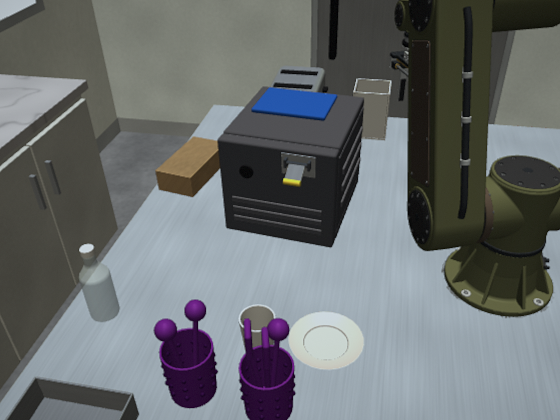

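View pics/top0.png

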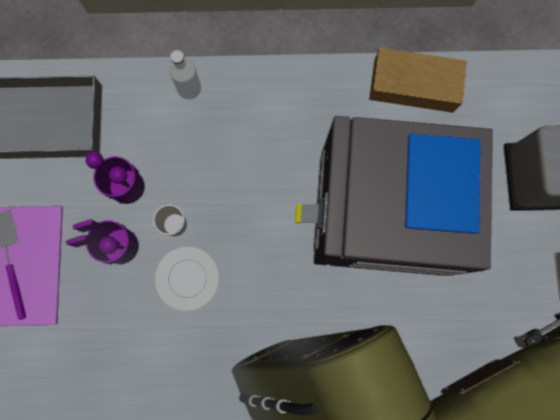

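The side view shows the carrier with the door facing +y and the yellow bar at about (293,181). The top view shows the bar at about (299,213), the hinge at the upper end (far from the robot, near (335,118)), and the crocks, cup and plate at columns 95-215.

```bash
cat > h.py <<'E'
from cell import telemetry, eyes, manip
import cv2,numpy as np
def ray(c,u,v):
    T=np.array(c["cam_to_world"]); d=T[:3,:3]@np.array([(u-c["cx"])/c["fx"],-(v-c["cy"])/c["fy"],-1.]); return T[:3,3],d/np.linalg.norm(d)
def atz(c,u,v,z):
    o,d=ray(c,u,v); return o+d*(z-o[2])/d[2]
def yellow(c):
    h=cv2.cvtColor(c["pixels"],cv2.COLOR_RGB2HSV); m=cv2.inRange(h,(22,150,90),(36,255,255))
    n,l,s,ce=cv2.connectedComponentsWithStats(m); i=1+np.argmax(s[1:,4]); p=np.argwhere(l==i)[:,::-1].astype(np.float32)
    return ce[i],s[i],cv2.minAreaRect(p)
def tri(a,b):
    (o,d),(p,e)=a,b; t=np.linalg.lstsq(np.c_[d,-e],p-o,rcond=None)[0]; A=o+d*t[0];B=p+e*t[1]; return (A+B)/2,np.linalg.norm(A-B)
E
python3 - <<'E'
from h import *
np.set_printoptions(precision=1,suppress=True)
s=eyes.camera("side");t=eyes.camera("top")
a,b=yellow(s),yellow(t); print(a,b)
print("tri",tri(ray(s,*a[0]),ray(t,*b[0])), "z224", atz(t,*b[0],228),atz(s,*a[0],226))
for n,u,v in(("backhinge",493,125),("backfree",491,269),("doorhinge",335,118),("doorfree",327,264)): print(n,atz(t,u,v,280))
for n,u,v,z in (("crA",118,175,120),("crB",111,240,120),("cup",170,220,90),("plate",187,278,10)): print(n,atz(t,u,v,z))
p=t["pixels"][90:300,290:520,::-1]; cv2.imwrite("pics/top1.png",cv2.resize(cv2.convertScaleAbs(p,alpha=2.),None,fx=2.8,fy=2.8,interpolation=cv2.INTER_CUBIC))
E
```

```text
(array([291. , 181.8]), array([283, 178,  18,   8,  84], dtype=int32), ((291.1153869628906, 181.92308044433594), (17.45433235168457, 4.902902603149414), 11.309932708740234)) (array([298., 213.]), array([296, 204,   5,  19,  73], dtype=int32), ((298.0, 213.0), (18.0, 4.0), 90.0))
tri (array([500.2,   4.4, 227. ]), np.float64(0.6084010876704531)) z224 [500.3   4.5 228. ] [500.1   3.  226. ]
backhinge [ 671.  -410.6  280. ]
backfree [ 368.7 -377.3  280. ]
doorhinge [693.5 -77.1 280. ]
doorfree [386.3 -47.4 280. ]
crA [619.6 423.9 120. ]
crB [464.2 435.9 120. ]
cup [513.1 304.8  90. ]
plate [377.2 275.7  10. ]
```

View pics/top1.png

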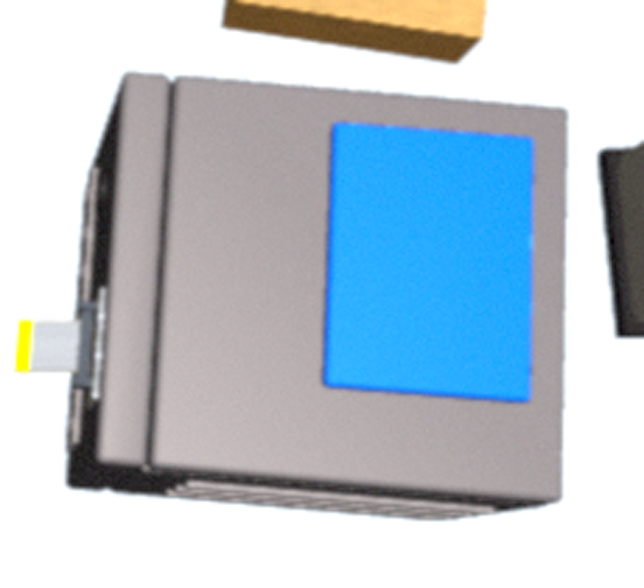

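Crop: door top edge runs from (334,116) at the hinge to (325,255) at the free edge. That gives a carrier bearing of about -6.5°, with the hinge near (698,-76). The bar is near (498,4,224), which agrees with the triangulation. I'll go up and over the carrier first.

Call:
{"op": "play_rows", "data": {"translation": [[0,0,0.06],[0,0,0.12],[0,0,0.18],[0,0,0.24],[0.02,0.04,0.25],[0.045,0.09,0.25],[0.07,0.14,0.25],[0.095,0.19,0.25],[0.12,0.24,0.25],[0.145,0.29,0.25],[0.17,0.34,0.25],[0.195,0.39,0.25]], "yaw": [0,0,0,0,0.12,0.24,0.36,0.48,0.6,0.72,0.84,0.92], "hand": 1.0}}

```text
clock: 1.7
eef_pos: [439.0, -101.3, 455.5]
eef_rot: [3.141, 0.0, 1.382]
wrist_force: [-0.0, -0.7, 0.6]
finger_gap: 93.9
finger_force: 0.0
```

Call:
{"op": "play_rows", "data": {"translation": [[0.03,0.055,0],[0.06,0.11,0],[0.06,0.11,-0.06],[0.06,0.11,-0.12],[0.06,0.11,-0.18],[0.06,0.11,-0.18]], "yaw": [0.04,0.075,0.075,0.075,0.075,0.075]}}

```text
clock: 2.45
eef_pos: [497.1, 7.0, 272.6]
eef_rot: [-3.135, 0.0, 1.454]
wrist_force: [-0.4, -0.6, 0.3]
finger_gap: 94.1
finger_force: 0.0
```

```bash
python3 - <<'E'
from h import *
np.set_printoptions(precision=1,suppress=True)
s=eyes.camera("side");t=eyes.camera("top")
a,b=yellow(s),yellow(t); print(a,b)
x=s["pixels"][90:230,200:400,::-1];y=t["pixels"][140:280,220:420,::-1]
cv2.imwrite("pics/m1.png",cv2.convertScaleAbs(cv2.resize(np.hstack([x,y]),None,fx=2,fy=2,interpolation=cv2.INTER_CUBIC),alpha=1.6))
print(telemetry.read_state()["eef_pos"])
E
```

```text
Traceback (most recent call last):
  File "h.py", line 9, in yellow
    n,l,s,ce=cv2.connectedComponentsWithStats(m); i=1+np.argmax(s[1:,4]); p=np.argwhere(l==i)[:,::-1].astype(np.float32)
                                                      ~~~~~~~~~^^^^^^^^^
ValueError: attempt to get argmax of an empty sequence
```

```bash
python3 - <<'E'
from h import *
s=eyes.camera("side")
x=s["pixels"][90:230,200:400,::-1]
cv2.imwrite("pics/m1.png",cv2.convertScaleAbs(cv2.resize(x,None,fx=4,fy=4,interpolation=cv2.INTER_CUBIC),alpha=1.6))
R,t=np.array(s["cam_to_world"])[:3,:3],np.array(s["cam_to_world"])[:3,3]
for p in([497,7,272],[498,3,224]):
    q=R.T@(np.array(p)-t); print(s["cx"]+s["fx"]*q[0]/-q[2], s["cy"]+s["fy"]*q[1]/q[2])
try: print(yellow(s))
except Exception as e: print(e)
E
```

```text
291.90558899984444 165.717571611836
291.9434304309785 182.63204085047568
(array([290.86075949, 181.6835443 ]), array([283, 178,  17,   8,  79], dtype=int32), ((290.84613037109375, 181.76922607421875), (16.865985870361328, 4.706786632537842), 11.309932708740234))
```

View pics/m1.png

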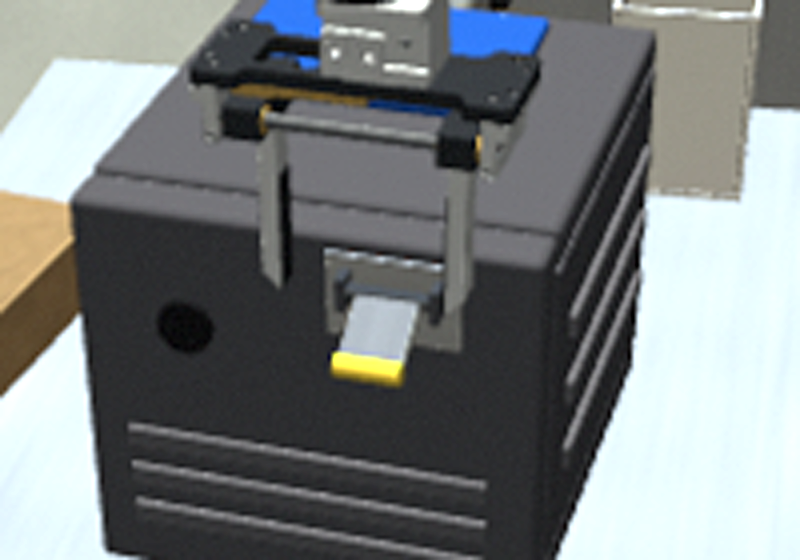

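The fingers straddle the bar well; its visible centre is at (291,182), matching the prediction. Descending and taking it.

Call:
{"op": "play_rows", "data": {"translation": [[0.0015,-0.0035,-0.02],[0.0015,-0.0035,-0.04],[0.0015,-0.0035,-0.055],[0.0015,-0.0035,-0.068],[0.0015,-0.0035,-0.068],[0.0015,-0.0035,-0.068]], "yaw": [0,0,0,0,0,0]}}

```text
clock: 3.35
eef_pos: [500.4, 3.4, 208.2]
eef_rot: [3.141, -0.0, 1.454]
wrist_force: [0.0, -1.3, 0.8]
finger_gap: 94.0
finger_force: 0.0
```

Call:
{"op": "play_rows", "data": {"translation": [[0,0,0],[0,0,0],[0,0,0],[0,0,0],[0,0,0],[0,0,0],[0,0,0],[0,0,0]], "yaw": [0,0,0,0,0,0,0,0], "hand": 0.0, "force": 15}}

```text
clock: 4.35
eef_pos: [499.8, 3.5, 207.4]
eef_rot: [-3.141, -0.0, 1.454]
wrist_force: [-5.6, 1.3, 2.6]
finger_gap: 39.6
finger_force: 15.0
```

```bash
python3 - <<'E'
from h import *
s=eyes.camera("side")
x=s["pixels"][90:230,200:400,::-1]
cv2.imwrite("pics/m2.png",cv2.convertScaleAbs(cv2.resize(x,None,fx=4,fy=4,interpolation=cv2.INTER_CUBIC),alpha=1.6))
st=telemetry.read_state(); print(st["eef_pos"],st["wrist_force"],st["moment"],st["finger_gap"],st["finger_force"])
E
```

```text
[499.76782622   3.48176384 207.37051586] [-5.69457413  1.60985665  2.29292531] [0.21353229 0.98195603 0.08745967] 39.74777995402271 15.001746593043208
```

View pics/m2.png

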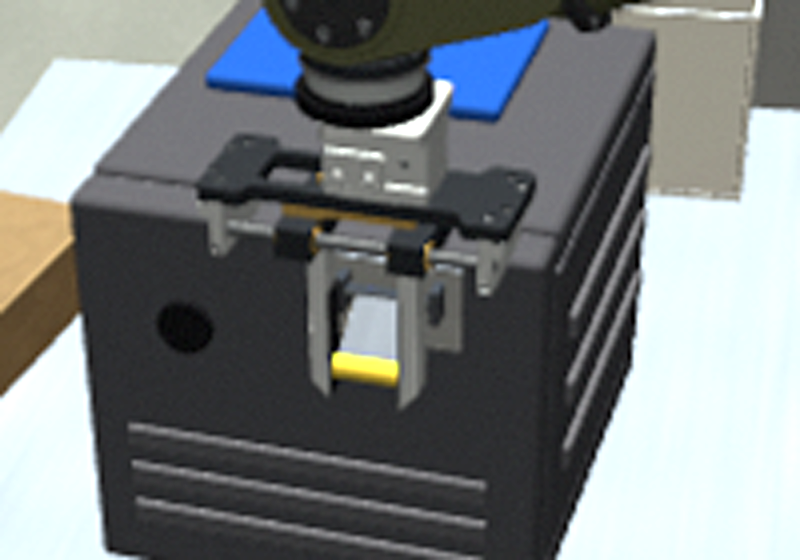

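The bar is gripped at its ends (gap 39.7 mm). Next I lift along the paddle's arc to 0.3 rad, which is below any possible stop, and ease 1 mm of sideways preload.

Call:
{"op": "play_rows", "data": {"translation": [[-0.0008,0.001,0.0023],[-0.0007,0.0022,0.0045],[-0.0007,0.0031,0.0068],[-0.0006,0.0039,0.0092],[-0.0005,0.0045,0.0116],[-0.0004,0.0051,0.014],[-0.0004,0.0051,0.014],[-0.0004,0.0051,0.014]], "yaw": [0,0,0,0,0,0,0,0]}}

```text
clock: 5.4
eef_pos: [500.1, 8.4, 221.5]
eef_rot: [3.14, 0.0, 1.454]
wrist_force: [5.5, -1.6, -5.1]
finger_gap: 39.9
finger_force: 15.0
```

```bash
python3 - <<'E'
from h import *
s=eyes.camera("side"); print(yellow(s)[:2])
st=telemetry.read_state(); print(st["eef_pos"],st["wrist_force"],st["moment"],st["finger_gap"],st["finger_force"])
E
```

```text
(array([290.17105263, 178.23684211]), array([282, 175,  17,   7,  76], dtype=int32))
[500.06785931   8.37951757 221.52649521] [ 5.5612339  -0.676537   -5.85703312] [-0.20625079 -1.04620544  0.05961174] 39.76284267428604 15.001157904043794
```

Call:
{"op": "play_rows", "data": {"translation": [[0.0005,0.0002,0.001],[0.0005,0.0003,0.002],[0.0005,0.0003,0.002]], "yaw": [0,0,0]}}

```text
clock: 5.82
eef_pos: [500.2, 8.8, 223.4]
eef_rot: [-3.142, -0.0, 1.454]
wrist_force: [3.2, -0.9, -6.2]
finger_gap: 39.9
finger_force: 15.0
```

Call:
{"op": "play_rows", "data": {"translation": [[0.0003,0.0002,0.001],[0.0003,0.0003,0.002],[0.0003,0.0003,0.002]], "yaw": [0,0,0]}}

```text
clock: 6.2
eef_pos: [500.3, 9.2, 225.4]
eef_rot: [-3.141, -0.0, 1.454]
wrist_force: [-1.4, -0.5, -6.0]
finger_gap: 39.9
finger_force: 15.0
```

Call:
{"op": "play_rows", "data": {"translation": [[0,0.0001,0.001],[0,0.0002,0.002],[0,0.0002,0.002]], "yaw": [0,0,0]}}

```text
clock: 6.58
eef_pos: [500.4, 9.4, 227.5]
eef_rot: [-3.141, -0.0, 1.454]
wrist_force: [-1.9, 0.4, -5.7]
finger_gap: 39.6
finger_force: 15.0
```

Lift is 20 mm (about 0.42 rad). Continuing.

Call:
{"op": "play_rows", "data": {"translation": [[0,0.0001,0.001],[0,0.0001,0.002],[0,0.0001,0.002]], "yaw": [0,0,0]}}

```text
clock: 6.95
eef_pos: [500.4, 9.4, 229.5]
eef_rot: [-3.141, -0.0, 1.454]
wrist_force: [-3.2, 1.9, -6.0]
finger_gap: 39.6
finger_force: 15.0
```

Call:
{"op": "play_rows", "data": {"translation": [[-0.0002,0,0.001],[-0.0002,0,0.002],[-0.0002,0,0.002]], "yaw": [0,0,0]}}

```text
clock: 7.32
eef_pos: [500.3, 9.4, 231.5]
eef_rot: [3.141, -0.0, 1.454]
wrist_force: [-0.8, 1.8, -6.6]
finger_gap: 39.6
finger_force: 15.0
```

Lift is 24 mm (0.50 rad), past level, so the bar now moves back towards the door.

Call:
{"op": "play_rows", "data": {"translation": [[0,-0.0001,0.001],[0,-0.0001,0.002],[0,-0.0001,0.002]], "yaw": [0,0,0]}}

```text
clock: 7.7
eef_pos: [500.3, 9.3, 233.5]
eef_rot: [3.141, 0.0, 1.454]
wrist_force: [-0.1, 1.4, -5.3]
finger_gap: 39.7
finger_force: 15.0
```

Call:
{"op": "play_rows", "data": {"translation": [[0,-0.0001,0.001],[0,-0.0002,0.002],[0,-0.0002,0.002]], "yaw": [0,0,0]}}

```text
clock: 8.07
eef_pos: [500.3, 9.1, 235.5]
eef_rot: [3.142, 0.0, 1.454]
wrist_force: [-1.2, 1.5, -6.0]
finger_gap: 39.7
finger_force: 15.0
```

Call:
{"op": "play_rows", "data": {"translation": [[0,-0.0002,0.001],[0,-0.0003,0.002],[0,-0.0003,0.002]], "yaw": [0,0,0]}}

```text
clock: 8.45
eef_pos: [500.3, 8.8, 237.5]
eef_rot: [3.142, 0.0, 1.454]
wrist_force: [-1.1, 2.3, -5.2]
finger_gap: 39.8
finger_force: 15.0
```

Call:
{"op": "play_rows", "data": {"translation": [[0,-0.0002,0.001],[0,-0.0004,0.002],[0,-0.0004,0.002]], "yaw": [0,0,0]}}

```text
clock: 8.82
eef_pos: [500.2, 8.4, 239.5]
eef_rot: [-3.141, -0.0, 1.454]
wrist_force: [-1.8, 2.4, -5.8]
finger_gap: 39.7
finger_force: 15.0
```

Call:
{"op": "play_rows", "data": {"translation": [[0,-0.0002,0.001],[0,-0.0003,0.002],[0,-0.0003,0.002]], "yaw": [0,0,0]}}

```text
clock: 9.2
eef_pos: [500.2, 8.0, 241.5]
eef_rot: [-3.141, 0.0, 1.454]
wrist_force: [-3.2, 1.1, -6.5]
finger_gap: 40.0
finger_force: 15.0
```

```bash
python3 - <<'E'
from h import *
s=eyes.camera("side"); c=yellow(s)[0]; print(c)
T=s["cam_to_world"];R,t=T[:3,:3],T[:3,3]
for p in([500,3.5,227],[500,8.5,260]):
    q=R.T@(np.array(p)-t); print(s["cx"]+s["fx"]*q[0]/-q[2], s["cy"]+s["fy"]*q[1]/q[2])
E
```

```text
[289.81481481 171.79012346]
291.04765026726574 181.5734485778074
290.5237170521812 170.48088517096858
```

The bar is following the lift. Continuing.

Call:
{"op": "play_rows", "data": {"translation": [[-0.0002,-0.0002,0.001],[-0.0002,-0.0005,0.002],[-0.0002,-0.0005,0.002]], "yaw": [0,0,0]}}

```text
clock: 9.62
eef_pos: [500.1, 7.5, 243.6]
eef_rot: [3.141, 0.0, 1.454]
wrist_force: [-2.1, 2.3, -5.8]
finger_gap: 40.1
finger_force: 15.0
```

Call:
{"op": "play_rows", "data": {"translation": [[-0.0002,-0.0003,0.001],[-0.0002,-0.0006,0.002],[-0.0002,-0.0006,0.002]], "yaw": [0,0,0]}}

```text
clock: 10.0
eef_pos: [500.0, 7.0, 245.6]
eef_rot: [3.141, -0.0, 1.454]
wrist_force: [-0.0, 2.7, -5.6]
finger_gap: 40.1
finger_force: 15.0
```

Call:
{"op": "play_rows", "data": {"translation": [[0,-0.0003,0.001],[0,-0.0006,0.002],[0,-0.0006,0.002]], "yaw": [0,0,0]}}

```text
clock: 10.38
eef_pos: [499.9, 6.3, 247.5]
eef_rot: [3.141, 0.0, 1.454]
wrist_force: [1.4, 2.3, -6.2]
finger_gap: 39.8
finger_force: 15.0
```

Call:
{"op": "play_rows", "data": {"translation": [[0,-0.0003,0.001],[0,-0.0007,0.002],[0,-0.0007,0.002]], "yaw": [0,0,0]}}

```text
clock: 10.75
eef_pos: [499.8, 5.8, 249.2]
eef_rot: [-3.141, -0.0, 1.454]
wrist_force: [2.0, 3.1, -10.1]
finger_gap: 39.6
finger_force: 15.0
```

The stop shows as about 4 N above the spring, at a lift near 0.86 rad, so the pawl is clear. I'll back off 2 mm, then test-pull by 0.8 mm.

Call:
{"op": "play_rows", "data": {"translation": [[0,0.0004,-0.001],[0,0.0007,-0.002],[0,0.0007,-0.002]], "yaw": [0,0,0]}}

```text
clock: 11.12
eef_pos: [499.9, 6.2, 247.8]
eef_rot: [3.141, 0.0, 1.454]
wrist_force: [-0.3, -0.9, -2.7]
finger_gap: 39.9
finger_force: 15.0
```

Call:
{"op": "play_rows", "data": {"translation": [[0.0,0.0004,0],[0.0001,0.0008,0],[0.0001,0.0008,0]], "yaw": [0,0,0]}}

```text
clock: 11.5
eef_pos: [500.2, 7.1, 247.6]
eef_rot: [3.141, 0.0, 1.454]
wrist_force: [1.9, -2.0, -3.4]
finger_gap: 40.0
finger_force: 15.0
```

Call:
{"op": "play_rows", "data": {"translation": [[0.0002,0.0006,0],[0.0003,0.0012,0],[0.0003,0.0012,0]], "yaw": [-0.003,-0.006,-0.006]}}

```text
clock: 11.88
eef_pos: [500.6, 8.3, 247.6]
eef_rot: [3.141, 0.0, 1.448]
wrist_force: [3.8, -3.0, -3.5]
finger_gap: 39.8
finger_force: 15.0
```

Call:
{"op": "play_rows", "data": {"translation": [[0.0004,0.0008,0],[0.0008,0.0016,0],[0.0008,0.0016,0]], "yaw": [-0.004,-0.008,-0.008]}}

```text
clock: 12.25
eef_pos: [501.3, 10.0, 247.5]
eef_rot: [3.141, -0.0, 1.44]
wrist_force: [5.0, -2.9, -2.5]
finger_gap: 40.1
finger_force: 15.0
```

```bash
python3 - <<'E'
from h import *
P=np.array([501.4,9.9]);H=np.array([702.6,-73.9])
for off in(0,20,40):
    h=H-off*np.array([.113,.994]); print(off)
    for th in(.05,.1,.2,.3,.4,.5,.6,.7,.8,.9,1.0,1.1,1.2,1.3,1.36):
        c,s=np.cos(th),np.sin(th); print(th,np.round(h+np.array([[c,s],[-s,c]])@(P-h)-P,1),end=' ')
    print()
E
```

```text
0
0.05 [ 4.4 10. ] 0.1 [ 9.4 19.7] 0.2 [20.7 38.3] 0.3 [33.8 55.7] 0.4 [48.5 71.7] 0.5 [64.8 86.2] 0.6 [82.5 99. ] 0.7 [101.3 109.9] 0.8 [121.1 118.9] 0.9 [141.8 125.9] 1.0 [163.  130.8] 1.1 [184.6 133.5] 1.2 [206.4 134.1] 1.3 [228.1 132.5] 1.36 [241.  130.5] 
20
0.05 [5.4 9.8] 0.1 [11.3 19.3] 0.2 [24.6 37.5] 0.3 [39.5 54.2] 0.4 [56.1 69.3] 0.5 [74.1 82.7] 0.6 [93.3 94.2] 0.7 [113.6 103.8] 0.8 [134.7 111.3] 0.9 [156.5 116.6] 1.0 [178.7 119.7] 1.1 [201.1 120.6] 1.2 [223.5 119.3] 1.3 [245.6 115.7] 1.36 [258.7 112.6] 
40
0.05 [6.4 9.7] 0.1 [13.3 19. ] 0.2 [28.5 36.6] 0.3 [45.3 52.6] 0.4 [63.6 66.8] 0.5 [83.3 79.2] 0.6 [104.1  89.5] 0.7 [125.9  97.6] 0.8 [148.3 103.6] 0.9 [171.2 107.3] 1.0 [194.4 108.7] 1.1 [217.6 107.8] 1.2 [240.6 104.5] 1.3 [263.1  99. ] 1.36 [276.4  94.6]
```

The door is moving with about 3 N. Swinging on to about 0.07 rad.

Call:
{"op": "play_rows", "data": {"translation": [[0.0013,0.002,0],[0.0022,0.004,0],[0.003,0.006,0],[0.0039,0.008,0],[0.0047,0.01,0],[0.0047,0.01,0]], "yaw": [-0.01,-0.02,-0.03,-0.04,-0.05,-0.05]}}

```text
clock: 13.0
eef_pos: [505.9, 20.3, 247.5]
eef_rot: [3.142, -0.0, 1.39]
wrist_force: [0.8, 0.8, -2.8]
finger_gap: 39.8
finger_force: 15.0
```

```bash
python3 - <<'E'
from h import *
s=eyes.camera("side")
x=s["pixels"][70:250,180:420,::-1]
cv2.imwrite("pics/m3.png",cv2.convertScaleAbs(cv2.resize(x,None,fx=3.3,fy=3.3,interpolation=cv2.INTER_CUBIC),alpha=1.6))
E
```

```text
(no output)
```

View pics/m3.png

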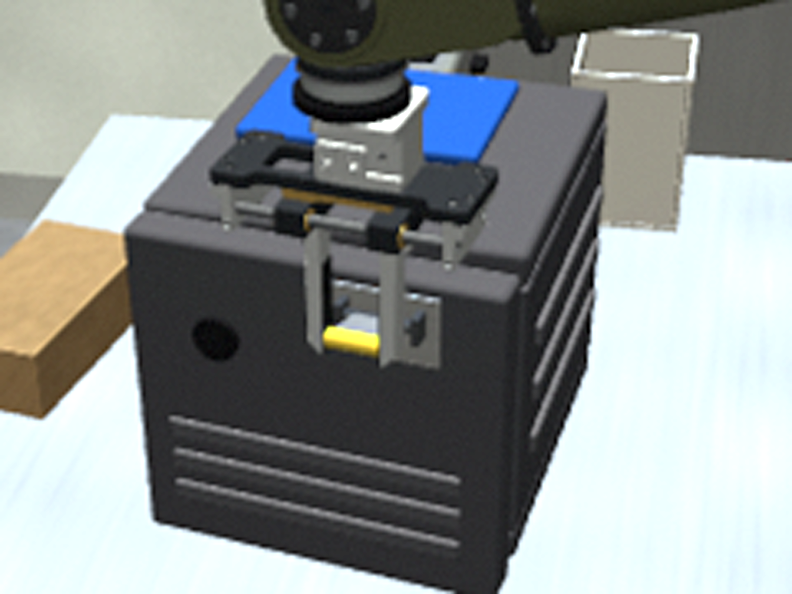

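The door stands slightly open: the gap at the free edge shows near column 520 of the crop, the bar is still held, and the forces are near zero. Continuing the arc.

Call:
{"op": "play_rows", "data": {"translation": [[0.0025,0.0049,0],[0.005,0.0097,0],[0.0077,0.0145,0],[0.0105,0.0191,0],[0.0134,0.0238,0],[0.0163,0.0283,0],[0.0195,0.0328,0],[0.0227,0.0372,0],[0.026,0.0415,0],[0.0294,0.0457,0],[0.0294,0.0457,0]], "yaw": [-0.025,-0.05,-0.075,-0.1,-0.125,-0.15,-0.175,-0.2,-0.225,-0.25,-0.25]}}

```text
clock: 14.42
eef_pos: [535.2, 66.5, 247.3]
eef_rot: [-3.141, -0.001, 1.14]
wrist_force: [-3.3, 4.5, -1.8]
finger_gap: 40.1
finger_force: 15.0
```

Call:
{"op": "play_rows", "data": {"translation": [[0.0032,0.0043,0],[0.0068,0.0084,0],[0.0105,0.0124,0],[0.0143,0.0162,0],[0.0183,0.02,0],[0.0223,0.0236,0],[0.0264,0.0272,0],[0.0306,0.0307,0],[0.0349,0.034,0],[0.0393,0.0373,0],[0.0437,0.0405,0],[0.0483,0.0435,0]], "yaw": [-0.025,-0.05,-0.075,-0.1,-0.125,-0.15,-0.175,-0.2,-0.225,-0.25,-0.275,-0.3]}}

```text
clock: 15.92
eef_pos: [583.7, 109.7, 247.4]
eef_rot: [-3.141, -0.0, 0.838]
wrist_force: [-4.1, 3.2, -3.3]
finger_gap: 39.9
finger_force: 15.0
```

Call:
{"op": "play_rows", "data": {"translation": [[0.0044,0.0031,0],[0.009,0.0059,0],[0.0137,0.0086,0],[0.0185,0.0112,0],[0.0233,0.0136,0],[0.0283,0.0159,0],[0.0333,0.0181,0],[0.0383,0.0202,0],[0.0435,0.0221,0],[0.0486,0.0239,0],[0.0538,0.0256,0],[0.059,0.0272,0]], "yaw": [-0.025,-0.05,-0.075,-0.1,-0.125,-0.15,-0.175,-0.2,-0.225,-0.25,-0.275,-0.3]}}

```text
clock: 17.42
eef_pos: [642.8, 136.7, 247.4]
eef_rot: [-3.141, -0.0, 0.538]
wrist_force: [-2.0, 3.6, -2.9]
finger_gap: 40.2
finger_force: 15.0
```

Call:
{"op": "play_rows", "data": {"translation": [[0.0051,0.0017,0],[0.0103,0.003,0],[0.0156,0.0042,0],[0.021,0.0052,0],[0.0264,0.0061,0],[0.0318,0.0068,0],[0.0372,0.0074,0],[0.0426,0.0079,0],[0.0481,0.0082,0],[0.0535,0.0084,0],[0.059,0.0085,0],[0.0644,0.0085,0]], "yaw": [-0.025,-0.05,-0.075,-0.1,-0.125,-0.15,-0.175,-0.2,-0.225,-0.25,-0.275,-0.3]}}

```text
clock: 18.92
eef_pos: [707.2, 145.0, 247.4]
eef_rot: [-3.141, -0.0, 0.238]
wrist_force: [-1.9, 3.2, -2.9]
finger_gap: 40.1
finger_force: 15.0
```

Call:
{"op": "play_rows", "data": {"translation": [[0.0053,0.0001,0],[0.0107,-0.0002,0],[0.0161,-0.0006,0],[0.0215,-0.0013,0],[0.0258,-0.002,0],[0.0258,-0.002,0],[0.0258,-0.002,0]], "yaw": [-0.025,-0.05,-0.075,-0.1,-0.12,-0.12,-0.12]}}

```text
clock: 19.8
eef_pos: [732.8, 142.9, 247.5]
eef_rot: [-3.142, -0.001, 0.12]
wrist_force: [2.0, 3.3, -2.9]
finger_gap: 39.5
finger_force: 15.0
```

Door is at about 1.33 rad. Lowering the paddle along its arc, then letting go.

Call:
{"op": "play_rows", "data": {"translation": [[0.0015,0.0002,-0.006],[0.0022,0.0003,-0.0107],[0.0025,0.0003,-0.0157],[0.0022,0.0003,-0.0207],[0.0015,0.0002,-0.0256],[0.0003,0,-0.0305],[-0.0014,-0.0002,-0.0352],[-0.0028,-0.0004,-0.038],[-0.0028,-0.0004,-0.038]], "yaw": [0,0,0,0,0,0,0,0,0]}}

```text
clock: 20.92
eef_pos: [731.0, 142.5, 213.4]
eef_rot: [-3.142, -0.008, 0.12]
wrist_force: [0.2, -0.2, 16.4]
finger_gap: 39.9
finger_force: 15.0
```

Call:
{"op": "play_rows", "data": {"translation": [[0,0,0],[0,0,0],[0,0,0],[0,0,0],[0,0,0],[0,0,0],[0,0,0],[0,0,0]], "yaw": [0,0,0,0,0,0,0,0], "hand": 1.0}}

```text
clock: 21.92
eef_pos: [729.9, 142.5, 209.4]
eef_rot: [-3.142, -0.0, 0.12]
wrist_force: [-0.6, -0.7, -0.6]
finger_gap: 94.1
finger_force: 0.0
```

Released, and the force is near zero. Going straight up and then checking.

Call:
{"op": "play_rows", "data": {"translation": [[0,0,0.02],[0,0,0.05],[0,0,0.09],[0,0,0.13],[-0.02,0,0.16],[-0.05,0,0.19],[-0.1,0,0.21],[-0.16,0,0.22],[-0.22,0,0.22],[-0.28,0,0.22],[-0.32,0,0.22],[-0.32,0,0.22]], "yaw": [0,0,0,0,0,0,0,0,0,0,0,0]}}

```text
clock: 23.42
eef_pos: [408.1, 142.5, 431.1]
eef_rot: [-3.141, -0.004, 0.121]
wrist_force: [0.1, -0.1, 0.2]
finger_gap: 94.0
finger_force: 0.0
```

```bash
python3 - <<'E'
from h import *
s=eyes.camera("side");t=eyes.camera("top")
try:
    p,e=tri(ray(s,*yellow(s)[0]),ray(t,*yellow(t)[0])); print("bar",p,e)
    r=p[:2]-np.array([702.6,-73.9]); print("theta",np.arctan2(78.3,-202.6)-np.arctan2(r[1],r[0]))
except Exception as e: print(e)
cv2.imwrite("pics/f.png",cv2.convertScaleAbs(cv2.resize(np.hstack([s["pixels"],t["pixels"]])[:,:,::-1],(800,300)),alpha=1.4))
print(telemetry.read_state()["wrist_force"],telemetry.read_state()["eef_pos"])
E
```

```text
bar [734.55301198 141.40342272 222.83801432] 1.8302009166265083
theta 1.3493366262166435
[ 1.40007631 -0.42612648 -0.24725692] [410.07487734 142.49834159 429.77659589]
```

View pics/f.png

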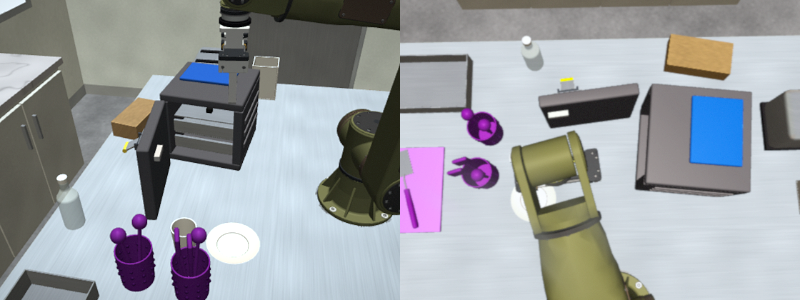

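The door stands open at about 1.33–1.35 rad. The bar is back at rest height (223 mm), the bystanders look undisturbed, and the arm is clear.

```bash
python3 -c "
from cell import manip
print(manip.sign_off())"
```

```text
the job is handed in; nothing more can be done
None
```

I opened the carrier: the pawl was withdrawn with the door still shut, the door swung to about 1.35 rad (77°) and was let go, the paddle is back at rest, nothing looks disturbed, and the job is handed in (no verdict was returned).

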